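# Free the seized clamp pin and open the strap

### The job

The T-handled pin that locks the clamp strap has seized in its bush and will not come with a straight pull: work it out by twisting it back and forth while you pull it up. Put the pin in the parts bin, then swing the strap well clear of the round bar (through at least about 60 degrees) and leave it there. Leave the other things on the bench where they lie.

Things in the scene. Friction and masses are not known exactly. Their poses are not given: they have to be found in the camera images.
- pin_bar (a point): Centre of the handle bar of the loose T-handled steel pin (about 240 g), on the pin's axis, about 128 mm above the bench when seated. The bar is 76 mm long (point x axis), 14 mm wide (y), 16 mm high (z, up along the pin); grasp it from above across its width. At the start it lies within 10 degrees of the fixture's x axis. The pin drags a few N in its bush.
- pin_mid (a point): Point on the pin's axis half-way along it, 63 mm above its foot and 55 mm below pin_bar; z runs up along the pin. The shank is 16 mm in diameter with a round collar of 38 mm, 57 to 71 mm above the foot, that bars the strap; at the foot a cross lug 36 mm long, 8 mm wide and 5 mm high lies parallel to the bar, hidden in the bush.
- bush_mouth (a point): Centre of the bush's round mouth (41 mm), 60 mm up. The pin's lug catches at rises of 3, 15, 27 and 39 mm (counted from the seated pin); 52 mm is right out. To pass catches 1 and 3 turn the bar 25 to 40 degrees anticlockwise (from above) of the fixture's x axis, for 2 and 4 as far clockwise; stops at 42. It turns across only at rises of 12-15, 24-27, 36-39 mm: just under a catch.
- fixture: Grey fixture fixed on the bench (a monitor overhangs its right end from 0.19 m up), base plate 135 x 190 x 10 mm. Origin on the bench near its middle, x away from the robot at yaw 0, y to the left, z up. A vee block at y = -15 mm holds a round bar 24 mm thick along x, top 61 mm up. Square aluminium bush housing, 60 mm wide and 60 mm high, axis at x = -36, y = +45 mm.
- strap_post (a point): Middle of the upright grip post (16 mm diameter, 22 mm high) on the free end of the flat steel strap, 142 mm from the pivot; the post's foot is 80 mm and its top 102 mm above the bench. The strap is 28 mm wide and 12 mm thick, its lower face 68 mm above the bench.
- strap_pivot (a point): Point on the strap's vertical pivot axis, at the height of strap_post, above the fixture's y = -65 mm.
- strap (a joint): Angle of the strap about its pivot, rad: 0 = shut, lying over the round bar along the fixture's y axis; grows to 1.6 as the free end swings anticlockwise seen from above, towards the robot. The seated pin stands in the way and allows only about 3 degrees. It turns with light friction (about 1 N at the post) and stays where it is left.
- bin: Open parts bin fixed to the bench, 160 (x) x 104 (y) x 68 mm high, walls 2 mm; origin at the centre of its underside, z up. Wall at +x 68 mm high, front wall at -x 31 mm high, side walls sloping between them. Floor 2 mm above the bench.
- plug_gauge: Bystander: plug gauge lying on the bench, 122 mm long along its y axis, 22 mm thick; origin at the middle, underside.
- chip_brush: Bystander: flat brush lying on the bench, 158 mm long along its y axis; origin at the middle, underside.
Things that resemble listed ones, but are neither listed nor needed, are in the scene too. There is more than one size of the part that bears pin_bar; the job needs the larger.

How it is judged:
On the way, in this order (a step that is already met when the one before it is completed fails the run):
1. the pin's foot is drawn up out of the mouth of the bush (z of pin_mid in the frame of bush_mouth above 0.064 m), for 0.1 s.
2. the pin is in the bin, let go and at rest (x of pin_mid in the frame of bin between -0.085 and 0.085 m and y of pin_mid in the frame of bin between -0.058 and 0.058 m and height (world z) of pin_mid below 0.085 m and contact force between the fingers and tee_pin below 0.2 N and linear speed of tee_pin below 0.03 m/s), for 0.3 s.
3. the strap is swung clear of the round bar (value of joint strap above 1 rad), for 0.2 s.
At the end, for the whole second after the job is handed in: The pin is in the bin, released and at rest (its mid-point within the bin's outline and under 85 mm above the bench), and the strap stands still, swung open by more than 1.0 rad (all of step 2 and value of joint strap above 1 rad and velocity of joint strap between -0.05 and 0.05 rad/s); the robot touches nothing.
It fails at once if a bystander (plug gauge, brush) is shifted by more than 40 mm (distance of any of plug_gauge, chip_brush from where it was at the start of the episode above 0.04 m).
It also fails if it takes over 67 s, if anything falls off the work surface, if the arm or the gripper's body presses on something with over 40 N, if the wrist force passes 120 N, or if a joint passes its speed limit or range.

### The arm

A 6-joint arm with a two-finger parallel gripper is mounted at the origin on a cart in front of the work surface, level with it; the furniture and walls round the work are solid. World frame = base frame: x ahead of the robot, y to its left, z up, the work surface at z = 0. Lengths are in m, angles in rad, forces in N, time in s.
With the tool pointing down it reaches from about 0.35 to 0.975 m from the base axis. Payload 4.9 kg.
Tool frame: the origin (TCP) lies at the very end of the fingers, on their centre line; the grasp point (between the pads) lies 19 mm behind it; z points along the fingers, y is the direction in which the jaws open and shut (so a half turn about z gives the same grasp; the last joint's range is limited). The gripper opens to 85 mm and grips with 20 to 120 N. Pads are 22 mm wide; open, the fingers measure 114 mm over their backs; the gripper's body (76 mm by 85 mm) begins 54 mm behind the grasp point. The pads swing forward as they close: fully open they stand 13 mm farther back than shut.
Start: joints at [1.089, 0.053, 1.613, -0, 1.476, -0.119], TCP at [0.222, 0.584, 0.231] pointing down, gripper open.
Joint ranges: [-3.01, 3.01], [-1.01, 2.22], [0.06, 2.58], [-1.02, 4.17], [0.09, 2.62], [-3.14, 3.14]. Speed limits (rad/s): [2.57, 2.57, 3.14, 3.14, 3.14, 3.14].

### API

Orientations are given as a unit quaternion [w, x, y, z].
In Python, from plant import monitor, eyes, manip gives the robot as it stands.
- The arm moves only by the tool step_arm, never from a script. Its argument "motion" is a list of rows, each a list of 7 numbers: the shift along the world's x, y, z scaled (see below), then the turn, a rotation vector about the world's x, y, z scaled (see below), then the closure in counts, from 0 (fully open) to 255 (shut). In form: [[x, y, z, ax, ay, az, grip], ...]. A call has 1 to 10 rows; each row is the pose to reach, as a shift and turn from the pose commanded when the call began; what a row does not reach only later rows make up. The controller multiplies each number of a shift by 0.5 m and each number of a turn by 1.5 rad. A row lasts 1/10 s, in which the tool goes at most 50 mm and 8.59 degrees, less where a joint would pass 70% of its speed; a pose out of reach is approached as far as the arm can. A call with a number of a shift or a turn outside -1 to 1 is refused whole. A call with a gripper value outside its range is refused whole. The fingers move at their own pace and stop on an object; the grip force is fixed at half the most. Time passes only in rows, so rows that repeat a pose let the fingers close. It gives the time, the measured TCP pose, the force and the opening at its end, in the units of the state.
- monitor.state(): the state, without advancing time (a new reading comes with each control period).
- eyes.grab_frame(name): name is "scene" or "top" or "wrist"; returns a dict with "pixels" (420x560x3 uint8, red, green, blue), "mtx" (3x3 intrinsics, pixels), "dist" ([k1, k2, p1, p2, k3] as OpenCV has them; the pictures are not rectified), "rvec" (rotation vector, rad) and "tvec" (3), from world to camera coordinates, as OpenCV has them; the wrist camera has in their place "hand_eye" (4x4, takes a point from camera to tool coordinates, whose origin is the TCP and whose axes are the flange's). Camera axes: x right, y down, z forward; pixel columns grow to the right and rows downward; lengths in m; the calibration is good to about 2 mm. A picture is of the moment at which its call begins: read the wrist's pose just before it. There is no depth.
- manip.job_done(): hands the job in, once; it reports no verdict.
Trained networks look in the newest picture that a camera, given by its name, has taken for a name from the list of things; names that differ only in an ending like _2 or _b are one class to them, and where a whole thing is asked for, a point or a joint stands for the part that bears it (a point fixed in the world has none). Each returns a list of dicts, best first, with "p" (0 to 1); they miss things now and then, are a little off and sometimes report something else, mostly with a low value. They report only what shows in the picture. A call takes as long as a camera call. They do not tell look-alikes from the thing itself.
- eyes.look_for(name, camera): "box" ([centre column, centre row, width, height] in pixels, round what is visible of it).
- eyes.pinpoint(name, camera): "uv" ([column, row] in pixels: a listed point, or the origin of a listed thing).
The state is a dict: "time": time; "joint_pos": joint angles; "joint_vel": joint speeds; "joint_efforts": joint torques, N m; "tool_pos": TCP position; "tool_rot": TCP orientation; "contact_force": force on the tool from outside, world axes, zero at the start; "ft_torque": the same for the moment, N m; "gripper_width": opening from 0.0 (shut) to 1.0 (fully open).
Only numpy, scipy, OpenCV 4.12 (cv2) and the standard library are available. Lean on these libraries where they do the work, as an engineer would, in place of code of your own. Each camera call takes 0.05 s, during which the arm holds its last target.

## Working session

There is one attempt and no reset: what is moved stays moved. The work goes in short steps, Python scripts to look and compute and a tool call to move; the robot and the scene stay as the last step left them, time stands still between calls to the robot, and variables do not carry over. Pictures are saved under pics/ and viewed, and the job is handed in when it is done.

Besides the shell and the picture viewer there is one more tool, called as name(argument=value, ...) on one line, values as JSON. step_arm: Moves the arm, as the interface text tells. Its arguments: {"type":"object","properties":{"motion":{"type":"array","items":{"type":"array","items":{"type":"number"}}}},"required":["motion"]}

```bash
ls; mkdir -p pics; python3 - <<'E'
from plant import monitor, eyes, manip
import cv2
print(monitor.state())
for c in ["scene","top"]:
    f=eyes.grab_frame(c)
    cv2.imwrite(f"pics/{c}0.png",f["pixels"][:,:,::-1])
    print(c,f["mtx"].tolist(),f["dist"],f["rvec"],f["tvec"])
    for n in ["pin_bar","pin_mid","bush_mouth","fixture","strap_post","strap_pivot","bin","plug_gauge","chip_brush"]:
        print(n,[(round(d["p"],2),[round(x) for x in d["uv"]]) for d in eyes.pinpoint(n,c)])
E
```

```text
pics
{'time': 0.0, 'joint_pos': array([ 1.08899622e+00,  5.33613454e-02,  1.61428384e+00, -2.39348007e-05,
        1.47601193e+00, -1.18983286e-01]), 'joint_vel': array([-0.00028064,  0.00191644, -0.00182   ,  0.0018139 ,  0.0012578 ,
       -0.00066463]), 'joint_efforts': array([-1.50266591e-03, -3.93675578e+01, -3.70175171e+01, -1.98447301e-04,
        7.03208192e-03,  3.59256358e-07]), 'tool_pos': array([0.22152364, 0.58375864, 0.23006631]), 'tool_rot': array([-2.94051958e-04,  1.80413829e-01,  9.83590252e-01, -9.89532169e-04]), 'contact_force': array([-0.23491619,  0.20798183, -0.81880878]), 'ft_torque': array([-0.03673133, -0.02165973, -0.00996812]), 'gripper_width': 1.0020358378256404}
scene [[488.94456022979114, 0.0, 283.00819855478323], [0.0, 488.94456022979114, 215.97803848469405], [0.0, 0.0, 1.0]] [-0.00800449  0.          0.          0.          0.        ] [ 0.70018921  2.37356149 -1.405836  ] [ 0.39145911 -0.03417699  1.17550164]
pin_bar [(0.71, [305, 226]), (0.66, [243, 177])]
pin_mid [(0.96, [304, 251]), (0.7, [240, 193]), (0.6, [274, 278])]
bush_mouth [(0.89, [301, 259])]
fixture [(0.56, [274, 283])]
strap_post [(0.81, [294, 260])]
strap_pivot [(0.71, [258, 222])]
bin [(0.87, [339, 346])]
plug_gauge [(0.74, [359, 280])]
chip_brush [(0.7, [278, 225]), (0.29, [302, 227])]
top [[544.256218443671, 0.0, 283.00277920084204], [0.0, 544.256218443671, 199.13364211815934], [0.0, 0.0, 1.0]] [-0.21432994  0.          0.          0.          0.        ] [ 2.15850414 -2.18401523  0.08907586] [0.03997163 0.50664743 1.0396951 ]
pin_bar [(0.94, [247, 207]), (0.56, [418, 234])]
pin_mid [(0.97, [248, 210]), (0.62, [416, 237]), (0.41, [251, 212])]
bush_mouth [(0.86, [251, 214])]
fixture [(0.61, [277, 193])]
strap_post [(0.86, [233, 191]), (0.68, [252, 211])]
strap_pivot [(0.58, [311, 194])]
bin [(0.68, [180, 190]), (0.31, [279, 194])]
plug_gauge [(0.76, [239, 264])]
chip_brush [(0.72, [356, 252])]
```

View pics/scene0.png

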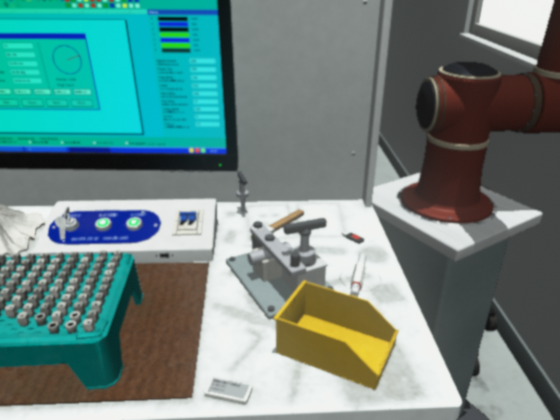

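View pics/top0.png

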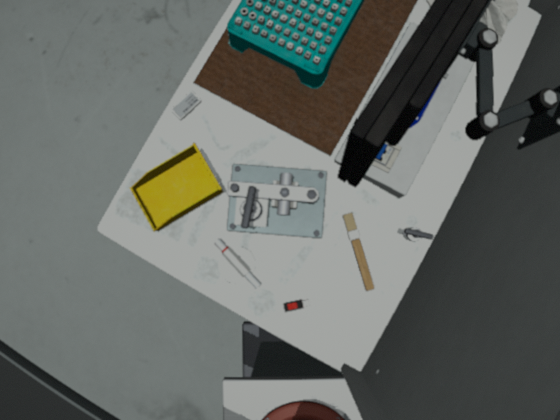

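The pin could be the T-handle at top (247,207), which stands in the grey fixture's bush next to the strap, or the smaller one at top (418,234), which stands alone by the brush. The one in the fixture fits the description. I'll measure it and confirm in a crop.

```bash
cat > h.py <<'E'
import numpy as np, cv2
from plant import monitor, eyes, manip
def ray(f,uv):
    R=cv2.Rodrigues(np.array(f["rvec"]))[0]; t=np.array(f["tvec"]).ravel()
    p=cv2.undistortPoints(np.array([[uv]],float),np.array(f["mtx"]),np.array(f["dist"]))[0,0]
    return -R.T@t, R.T@np.array([p[0],p[1],1.])
def onz(f,uv,z):
    o,d=ray(f,uv); return o+d*(z-o[2])/d[2]
def proj(f,P):
    return cv2.projectPoints(np.array(P,float).reshape(-1,1,3),np.array(f["rvec"]),np.array(f["tvec"]),np.array(f["mtx"]),np.array(f["dist"]))[0][:,0]
def tri(f1,u1,f2,u2):
    o1,d1=ray(f1,u1);o2,d2=ray(f2,u2)
    s=np.linalg.lstsq(np.c_[d1,-d2],o2-o1,rcond=None)[0]
    a=o1+d1*s[0];b=o2+d2*s[1]
    return (a+b)/2,np.linalg.norm(a-b)
E
python3 - <<'E'
from h import *
np.set_printoptions(precision=4,suppress=True)
F={c:eyes.grab_frame(c) for c in ["scene","top"]}
for n,z in [("pin_bar",.128),("pin_mid",.073),("bush_mouth",.06),("fixture",0),("strap_post",.091),("strap_pivot",.091),("bin",0),("plug_gauge",0),("chip_brush",0)]:
    a=eyes.pinpoint(n,"top");b=eyes.pinpoint(n,"scene")
    print(n,"top",onz(F["top"],a[0]["uv"],z),"scene",onz(F["scene"],b[0]["uv"],z),"tri",*tri(F["top"],a[0]["uv"],F["scene"],b[0]["uv"]))
t=F["top"]["pixels"][:,:,::-1]
cv2.imwrite("pics/c1.png",cv2.resize(t[140:300,110:340],None,fx=3.4,fy=3.4,interpolation=cv2.INTER_CUBIC))
s=F["scene"]["pixels"][:,:,::-1]
cv2.imwrite("pics/c2.png",cv2.resize(s[165:395,220:410],None,fx=2.6,fy=2.6,interpolation=cv2.INTER_CUBIC))
E
```

```text
pin_bar top [0.4864 0.0937 0.128 ] scene [ 0.4759 -0.1298  0.128 ] tri [0.5233 0.0636 0.2123] 0.09957764991030237
pin_mid top [0.481  0.0982 0.073 ] scene [ 0.4581 -0.1722  0.073 ] tri [0.5214 0.0638 0.1866] 0.10973428868313172Traceback (most recent call last):
  File "<stdin>", line 6, in <module>
IndexError: list index out of range
```

```bash
python3 - <<'E'
from h import *
np.set_printoptions(precision=4,suppress=True)
F={c:eyes.grab_frame(c) for c in ["scene","top"]}
for n,z in [("pin_bar",.128),("pin_mid",.073),("bush_mouth",.06),("fixture",0),("strap_post",.091),("strap_pivot",.091),("bin",0),("plug_gauge",0),("chip_brush",0)]:
  for c in F:
    for d in eyes.pinpoint(n,c): print(n,c,round(d["p"],2),np.round(d["uv"],1),onz(F[c],d["uv"],z)[:2])
t=F["top"]["pixels"][:,:,::-1]
cv2.imwrite("pics/c1.png",cv2.resize(t[140:300,110:340],None,fx=3.4,fy=3.4,interpolation=cv2.INTER_CUBIC))
s=F["scene"]["pixels"][:,:,::-1]
cv2.imwrite("pics/c2.png",cv2.resize(s[165:395,220:410],None,fx=2.6,fy=2.6,interpolation=cv2.INTER_CUBIC))
E
```

```text
pin_bar scene 0.77 [304.6 226. ] [0.4861 0.0939]
pin_bar scene 0.62 [244.1 178. ] [ 0.4765 -0.1296]
pin_bar top 0.73 [248.4 205.4] [0.4872 0.0942]
pin_bar top 0.66 [418.4 232.4] [ 0.4355 -0.2059]
pin_mid scene 0.74 [299.9 251.9] [0.4881 0.0852]
pin_mid scene 0.57 [242.5 191.7] [ 0.4563 -0.1769]
pin_mid top 0.95 [251.6 209.5] [0.4839 0.0922]
pin_mid top 0.52 [413.4 233.4] [ 0.4352 -0.2096]
bush_mouth scene 0.93 [302.9 258.2] [0.4835 0.0882]
bush_mouth top 0.65 [248.  208.1] [0.4876 0.0999]
fixture scene 0.74 [270.9 280.5] [0.5217 0.0436]
fixture top 0.9 [275.7 194.9] [0.5178 0.0487]
strap_post scene 0.67 [295.  260.9] [0.5262 0.1256]
strap_post scene 0.6 [302.  257.2] [0.5106 0.1229]
strap_post top 0.8 [235.1 187.1] [0.5242 0.1212]
strap_pivot scene 0.91 [257.  219.9] [ 0.5091 -0.0244]
strap_pivot scene 0.51 [304.3 224.7] [0.4456 0.0374]
strap_pivot top 0.9 [310.2 194.9] [ 0.5081 -0.0163]
bin scene 0.75 [339.  346.3] [0.5232 0.2431]
bin scene 0.48 [256.8 222.3] [ 0.4339 -0.1573]
bin top 0.61 [177.6 189.4] [0.5315 0.2467]
plug_gauge scene 0.78 [359.8 277. ] [0.3776 0.123 ]
plug_gauge top 0.68 [239.8 261.1] [0.3868 0.1213]
chip_brush scene 0.73 [359.5 279.5] [0.3833 0.1286]
chip_brush scene 0.51 [279.3 229.4] [ 0.4087 -0.1043]
chip_brush top 0.95 [357.7 250.3] [ 0.4052 -0.1131]
```

View pics/c1.png

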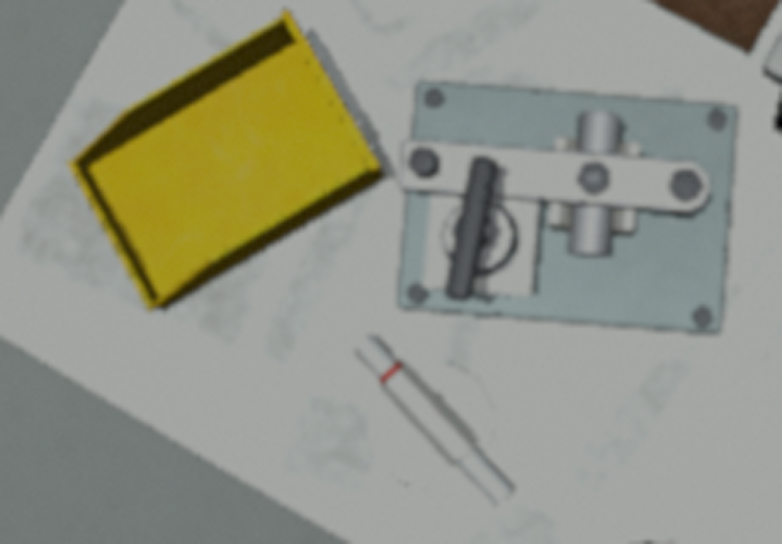

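View pics/c2.png

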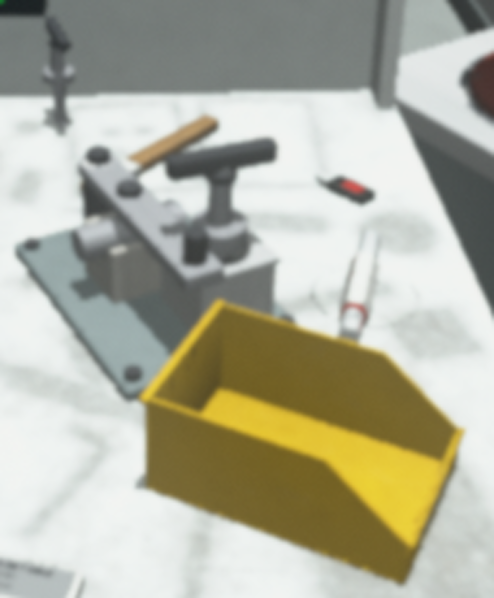

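```bash
python3 - <<'E'
from h import *
np.set_printoptions(precision=4,suppress=True)
F={c:eyes.grab_frame(c) for c in ["scene","top"]}
T=F["top"];S=F["scene"]
u=lambda x,y:((x+.5)/3.4+110-.5,(y+.5)/3.4+140-.5)
C=[onz(T,u(*p),.01)[:2] for p in [(416,82),(737,105),(722,332),(400,307)]]
print("plate",np.array(C),"mean",np.mean(C,0))
yv=(C[0]+C[3]-C[1]-C[2]);xv=(C[0]+C[1]-C[2]-C[3])
print("yaw from y",np.degrees(np.arctan2(-yv[0],yv[1])),"from x",np.degrees(np.arctan2(xv[1],xv[0])),np.linalg.norm(yv)/2,np.linalg.norm(xv)/2)
b=[onz(T,u(*p),.132)[:2] for p in [(485,162),(457,297)]]
d=b[0]-b[1];print("bar",b,np.mean(b,0),np.linalg.norm(d),np.degrees(np.arctan2(d[1],d[0])))
u2=lambda x,y:((x+.5)/2.6+220-.5,(y+.5)/2.6+165-.5)
b=[onz(S,u2(*p),.130)[:2] for p in [(169,166),(275,150)]]
d=b[0]-b[1];print("bar scene",b,np.mean(b,0),np.linalg.norm(d),np.degrees(np.arctan2(d[1],d[0])))
for p in [(425,162),(686,185)]: print("post/pivot top",onz(T,u(*p),.10)[:2])
# bin rims
for p,z in [((287,14),.068),((383,170),.068),((153,306),.031),((77,163),.031)]: print("bin",onz(T,u(*p),z)[:2])
for p,z in [((220,302),.068),((145,400),.068),((460,433),.031),((405,580),.031)]: print("bin sc",onz(S,u2(*p),z)[:2])
for p in [(370,340),(505,495)]: print("plug",onz(T,u(*p),.011)[:2])
E
```

```text
plate [[ 0.5804  0.1351]
 [ 0.5643 -0.0529]
 [ 0.432  -0.0417]
 [ 0.4485  0.1448]] mean [0.5063 0.0463]
yaw from y -4.977799028309267 from x -4.502709740452532 0.1879449477039846 0.1325084334904747
bar [array([0.5188, 0.0869]), array([0.4492, 0.1018])] [0.484  0.0943] 0.07118381156640169 -12.067952665829507
bar scene [array([0.5204, 0.086 ]), array([0.4516, 0.1055])] [0.486  0.0958] 0.07152147299874195 -15.861996020918223
post/pivot top [0.5228 0.1211]
post/pivot top [ 0.5087 -0.0182]
bin [0.611  0.2019]
bin [0.5223 0.1476]
bin [0.4494 0.2859]
bin [0.5329 0.3322]
bin sc [0.5261 0.1524]
bin sc [0.613  0.2041]
bin sc [0.4529 0.2895]
bin sc [0.5531 0.3528]
plug [0.4295 0.1623]
plug [0.3394 0.0847]
```

The pin sits at about (0.486, 0.0945), with its bar at about −13° in the world frame and the fixture yaw at about −5°. Fixture geometry predicts (0.475–0.489, 0.094), so that agrees. The crop shows it standing in the bush beside the strap, so it's the right pin. Next I'll move above it.

step_arm(motion=[[0.53,-0.978,-0.06,0,0,0.088,0],[0.53,-0.978,-0.06,0,0,0.088,0],[0.53,-0.978,-0.06,0,0,0.088,0],[0.53,-0.978,-0.06,0,0,0.088,0],[0.53,-0.978,-0.06,0,0,0.088,0],[0.53,-0.978,-0.06,0,0,0.088,0],[0.53,-0.978,-0.06,0,0,0.088,0],[0.53,-0.978,-0.06,0,0,0.088,0],[0.53,-0.978,-0.06,0,0,0.088,0],[0.53,-0.978,-0.06,0,0,0.088,0]])

```text
time: 3.5
tool_pos: [0.4604, 0.1434, 0.2047]
tool_rot: [0.001, 0.115, 0.993, 0.0]
contact_force: [1.1, -1.0, 0.0]
gripper_width: 0.998
```

step_arm(motion=[[0.05,-0.096,-0.008,0,0,0,0],[0.05,-0.096,-0.008,0,0,0,0],[0.05,-0.096,-0.008,0,0,0,0]])

```text
time: 3.8
tool_pos: [0.4849, 0.0963, 0.2003]
tool_rot: [-0.0, 0.117, 0.993, 0.0]
contact_force: [0.1, 0.5, 1.0]
gripper_width: 1.002
```

```bash
python3 - <<'E'
from h import *
from scipy.spatial.transform import Rotation as Ro
np.set_printoptions(precision=4,suppress=True)
s=monitor.state();f=eyes.grab_frame("wrist")
print(s["time"],s["tool_pos"],s["tool_rot"],s["contact_force"],s["joint_pos"])
cv2.imwrite("pics/w1.png",f["pixels"][:,:,::-1])
H=np.array(f["hand_eye"]);print(H)
q=s["tool_rot"];R=Ro.from_quat([*q[1:],q[0]]).as_matrix()
print("jaw yaw",np.degrees(np.arctan2(R[1,1],R[0,1])),R[:,2])
def wz(uv,z):
    p=cv2.undistortPoints(np.array([[uv]],float),np.array(f["mtx"]),np.array(f["dist"]))[0,0]
    d=R@H[:3,:3]@np.array([p[0],p[1],1]);o=R@H[:3,3]+s["tool_pos"]
    return o+d*(z-o[2])/d[2]
for n,z in [("pin_bar",.128),("bush_mouth",.06),("pin_mid",.073),("strap_post",.091),("strap_pivot",.091)]:
    for d in eyes.pinpoint(n,"wrist"): print(n,round(d["p"],2),np.round(d["uv"],1),wz(d["uv"],z))
E
```

```text
3.8 [0.4849 0.0963 0.2003] [-0.0003  0.1167  0.9932  0.0001] [0.0883 0.4734 0.9566] [ 0.0451 -0.2465  1.9436  0.0004  1.4451 -1.2919]
[[-0.0005 -0.9495 -0.3137  0.0796]
 [ 1.      0.     -0.0016  0.0008]
 [ 0.0015 -0.3137  0.9495 -0.1445]
 [ 0.      0.      0.      1.    ]]
jaw yaw 76.60151159613962 [-0.0006  0.0003 -1.    ]
pin_bar 0.96 [275.4 222.5] [0.4868 0.0933 0.128 ]
bush_mouth 0.72 [244.7 215.8] [0.4972 0.0575 0.06  ]
pin_mid 0.96 [278.5 204.1] [0.4892 0.0951 0.073 ]
strap_post 0.74 [312.5 240.3] [0.5258 0.1192 0.091 ]
strap_pivot 0.62 [168.8 257.5] [ 0.5117 -0.0194  0.091 ]
```

View pics/w1.png

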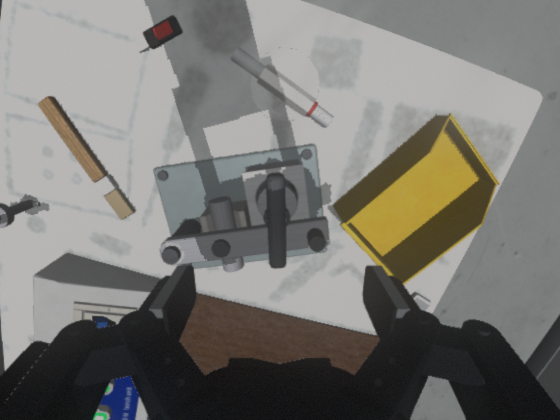

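The bar is centred between the jaws at (275,222) and runs parallel to the pads. I'll descend and grip.

step_arm(motion=[[0.004,-0.004,-0.09,0,0,0,0],[0.004,-0.004,-0.16,0,0,0,0],[0.004,-0.004,-0.182,0,0,0,0],[0.004,-0.004,-0.182,0,0,0,100],[0.004,-0.004,-0.182,0,0,0,255],[0.004,-0.004,-0.182,0,0,0,255],[0.004,-0.004,-0.182,0,0,0,255],[0.004,-0.004,-0.182,0,0,0,255],[0.004,-0.004,-0.182,0,0,0,255]])

```text
time: 5.0
tool_pos: [0.4877, 0.0947, 0.1112]
tool_rot: [0.001, 0.115, 0.993, -0.001]
contact_force: [-1.7, -3.4, 5.6]
gripper_width: 0.156
```

```bash
cat > st.py <<'E'
from h import *
from scipy.spatial.transform import Rotation as Ro
np.set_printoptions(precision=4,suppress=True)
s=monitor.state();q=s["tool_rot"];R=Ro.from_quat([*q[1:],q[0]]).as_matrix()
print(s["time"],s["tool_pos"],"jaw yaw",np.degrees(np.arctan2(R[1,1],R[0,1])),"F",s["contact_force"],"T",s["ft_torque"],"w",s["gripper_width"]*85,s["joint_pos"])
E
python3 st.py
```

```text
5.0 [0.4877 0.0947 0.1112] jaw yaw 76.78718973706351 F [-1.7386 -3.3511  5.6241] T [-0.6565  0.3003  0.0127] w 13.297124865217587 [ 0.0428 -0.1533  2.0188 -0.0019  1.2739 -1.2968]
```

step_arm(motion=[[0,0,0.004,0,0,0.1,255],[0,0,0.004,0,0,0.2,255],[0,0,0.004,0,0,0.3,255],[0,0,0.004,0,0,0.4,255],[0,0,0.004,0,0,0.477,255],[0,0,0.004,0,0,0.477,255],[0,0,0.004,0,0,0.477,255]])

```text
time: 5.7
tool_pos: [0.4866, 0.0956, 0.1112]
tool_rot: [0.0, -0.239, 0.971, 0.0]
contact_force: [0.9, 0.9, -1.3]
gripper_width: 0.153
```

```bash
python3 st.py
```

```text
5.7 [0.4866 0.0956 0.1112] jaw yaw 117.62831361326451 F [ 0.8808  0.8793 -1.2597] T [0.2602 0.0039 0.0721] w 12.981950773406703 [ 0.0434 -0.1544  2.0197  0.0008  1.2764 -2.0099]
```

step_arm(motion=[[0,0,0.006,0,0,0,255],[0,0,0.012,0,0,0,255],[0,0,0.018,0,0,0,255],[0,0,0.024,0,0,0,255],[0,0,0.027,0,0,0,255],[0,0,0.027,0,0,0,255]])

```text
time: 6.3
tool_pos: [0.4868, 0.0954, 0.1253]
tool_rot: [0.0, -0.24, 0.971, 0.0]
contact_force: [-0.6, 2.4, -3.1]
gripper_width: 0.155
```

```bash
python3 st.py
```

```text
6.3 [0.4868 0.0954 0.1253] jaw yaw 117.76198782524177 F [-0.587   2.4059 -3.09  ] T [0.4404 0.118  0.0021] w 13.183603980472915 [ 0.0433 -0.1711  2.0091  0.0002  1.3032 -2.0121]
```

step_arm(motion=[[0,0,-0.001,0,0,-0.1,255],[0,0,-0.001,0,0,-0.2,255],[0,0,-0.001,0,0,-0.3,255],[0,0,-0.001,0,0,-0.4,255],[0,0,-0.001,0,0,-0.5,255],[0,0,-0.001,0,0,-0.6,255],[0,0,-0.001,0,0,-0.7,255],[0,0,-0.001,0,0,-0.768,255],[0,0,-0.001,0,0,-0.768,255],[0,0,-0.001,0,0,-0.768,255]])

```text
time: 7.3
tool_pos: [0.4866, 0.0942, 0.1247]
tool_rot: [0.0, 0.326, 0.945, -0.001]
contact_force: [-2.0, -3.8, -0.6]
gripper_width: 0.154
```

```bash
python3 st.py; python3 - <<'E'
from h import *
for c in ["scene"]:
    f=eyes.grab_frame(c); cv2.imwrite("pics/s2.png",cv2.resize(f["pixels"][165:395,220:410,::-1],None,fx=2.6,fy=2.6))
E
```

```text
7.3 [0.4866 0.0942 0.1247] jaw yaw 51.8956713090841 F [-1.9893 -3.7683 -0.5912] T [-1.1063  0.5618 -0.0158] w 13.12617826277106 [ 0.0426 -0.1704  2.0096 -0.003   1.3031 -0.8624]
```

View pics/s2.png

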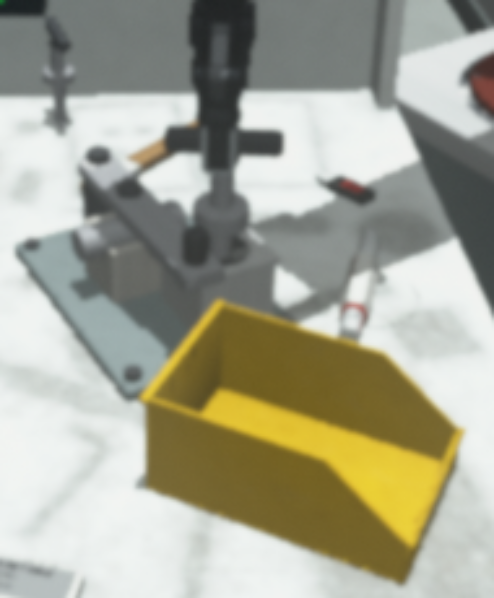

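The picture shows the pin lifted, its bar turned clockwise at (225,140) in the crop, and its collar clear of the housing. Now for catch 2.

step_arm(motion=[[0,0,0.006,0,0,0,255],[0,0,0.012,0,0,0,255],[0,0,0.018,0,0,0,255],[0,0,0.024,0,0,0,255],[0,0,0.0245,0,0,0,255],[0,0,0.0245,0,0,0,255]])

```text
time: 7.95
tool_pos: [0.4864, 0.0951, 0.1367]
tool_rot: [-0.0, 0.327, 0.945, -0.001]
contact_force: [-1.5, -5.5, -7.3]
gripper_width: 0.154
```

```bash
python3 st.py
```

```text
7.95 [0.4864 0.0951 0.1367] jaw yaw 51.79338162852204 F [-1.4777 -5.5295 -7.3161] T [-1.2655  0.3677  0.0866] w 13.116912299327241 [ 0.0432 -0.1842  2.0004 -0.0009  1.3262 -0.8605]
```

Rise is 25.5 mm (drag 7 N). Turning anticlockwise by 66°.

step_arm(motion=[[0,0,0,0,0,0.1,255],[0,0,0,0,0,0.2,255],[0,0,0,0,0,0.3,255],[0,0,0,0,0,0.4,255],[0,0,0,0,0,0.5,255],[0,0,0,0,0,0.6,255],[0,0,0,0,0,0.7,255],[0,0,0,0,0,0.768,255],[0,0,0,0,0,0.768,255],[0,0,0,0,0,0.768,255]])

```text
time: 8.95
tool_pos: [0.488, 0.096, 0.1385]
tool_rot: [0.002, -0.239, 0.971, 0.0]
contact_force: [-0.0, -1.9, 1.0]
gripper_width: 0.156
```

```bash
python3 st.py
```

```text
8.95 [0.488  0.096  0.1385] jaw yaw 117.6630136506141 F [-0.0047 -1.8741  1.0214] T [-0.2835  0.1079  0.0187] w 13.23450110570945 [ 0.0437 -0.185   1.9979  0.0015  1.3252 -2.0103]
```

step_arm(motion=[[0,0,0.006,0,0,0,255],[0,0,0.012,0,0,0,255],[0,0,0.018,0,0,0,255],[0,0,0.022,0,0,0,255],[0,0,0.022,0,0,0,255],[0,0,0.022,0,0,0,255]])

```text
time: 9.55
tool_pos: [0.4867, 0.0956, 0.1479]
tool_rot: [0.0, -0.24, 0.971, 0.0]
contact_force: [-1.0, 1.3, -2.6]
gripper_width: 0.155
```

```bash
python3 st.py
```

```text
9.55 [0.4867 0.0956 0.1479] jaw yaw 117.76491502882419 F [-0.9609  1.3254 -2.623 ] T [ 0.2071  0.1641 -0.0287] w 13.216412312247355 [ 0.0434 -0.1959  1.9908  0.0007  1.3466 -2.0121]
```

step_arm(motion=[[0,0,0.0015,0,0,-0.1,255],[0,0,0.0015,0,0,-0.2,255],[0,0,0.0015,0,0,-0.3,255],[0,0,0.0015,0,0,-0.4,255],[0,0,0.0015,0,0,-0.5,255],[0,0,0.0015,0,0,-0.6,255],[0,0,0.0015,0,0,-0.7,255],[0,0,0.0015,0,0,-0.768,255],[0,0,0.0015,0,0,-0.768,255],[0,0,0.0015,0,0,-0.768,255]])

```text
time: 10.55
tool_pos: [0.4867, 0.0947, 0.1487]
tool_rot: [0.0, 0.327, 0.945, -0.001]
contact_force: [-1.9, -2.4, 0.4]
gripper_width: 0.154
```

```bash
python3 st.py
```

```text
10.55 [0.4867 0.0947 0.1487] jaw yaw 51.884888793371225 F [-1.8715 -2.4166  0.4398] T [-0.8224  0.497   0.011 ] w 13.118332429737036 [ 0.0429 -0.1968  1.9901 -0.0017  1.3486 -0.8623]
```

Now pass catch 4 and draw the pin right out, to a rise of about 75 mm.

step_arm(motion=[[0,0,0.008,0,0,0,255],[0,0,0.016,0,0,0,255],[0,0,0.024,0,0,0,255],[0,0,0.032,0,0,0,255],[0,0,0.05,0,0,0,255],[0,0,0.08,0,0,0,255],[0,0,0.08,0,0,0,255],[0,0,0.08,0,0,0,255]])

```text
time: 11.35
tool_pos: [0.4874, 0.0955, 0.1897]
tool_rot: [0.001, 0.327, 0.945, 0.001]
contact_force: [-0.6, -0.0, -2.1]
gripper_width: 0.158
```

```bash
python3 st.py; python3 - <<'E'
from h import *
for c in ["scene"]:
    f=eyes.grab_frame(c); cv2.imwrite("pics/s3.png",cv2.resize(f["pixels"][115:395,200:410,::-1],None,fx=2.1,fy=2.1))
E
```

```text
11.35 [0.4874 0.0955 0.1897] jaw yaw 51.77240951088036 F [-0.6151 -0.0042 -2.1311] T [-0.0403 -0.002   0.0153] w 13.40257444764772 [ 0.0434 -0.2345  1.9515  0.0003  1.4222 -0.8602]
```

View pics/s3.png

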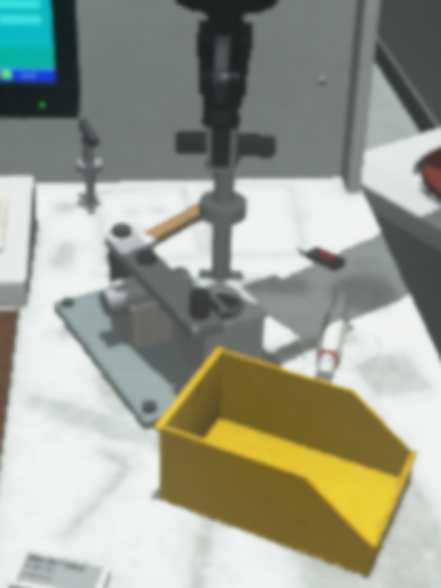

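The pin is out: its foot hangs at crop (222,275), above the bush. I'll raise it and carry it over the bin, with the bar along the bin's length.

step_arm(motion=[[0,0,0.06,0,0,0,255],[0,0,0.1,0,0,0,255],[0.01,0.04,0.1,0,0,-0.06,255],[0.03,0.12,0.1,0,0,-0.14,255],[0.05,0.2,0.1,0,0,-0.22,255],[0.081,0.309,0.1,0,0,-0.286,255],[0.081,0.309,0.1,0,0,-0.286,255],[0.081,0.309,0.1,0,0,-0.286,255],[0.081,0.309,0.1,0,0,-0.286,255]])

```text
time: 12.3
tool_pos: [0.5268, 0.2492, 0.2376]
tool_rot: [-0.0, 0.521, 0.854, -0.001]
contact_force: [-0.4, 0.3, -1.9]
gripper_width: 0.154
```

step_arm(motion=[[0,0,0,0.07,0.036,0,255],[0,0,0,0.14,0.072,0,255],[0,0,0,0.21,0.108,0,255],[0,0,0,0.31,0.16,0,255],[0,0,0,0.31,0.16,0,255],[0,0,0,0.31,0.16,0,255]])

```text
time: 12.9
tool_pos: [0.5273, 0.2479, 0.2375]
tool_rot: [-0.22, 0.505, 0.824, 0.134]
contact_force: [0.9, -0.2, -1.3]
gripper_width: 0.154
```

```bash
python3 st.py; python3 - <<'E'
from h import *
from scipy.spatial.transform import Rotation as Ro
s=monitor.state();q=s["tool_rot"];R=Ro.from_quat([*q[1:],q[0]]).as_matrix()
print(R, "foot est",s["tool_pos"]+.101*R[:,2])
for c in ["scene"]:
    f=eyes.grab_frame(c); cv2.imwrite("pics/s4.png",cv2.resize(f["pixels"][75:405,180:430,::-1],None,fx=1.8,fy=1.8))
E
```

```text
12.9 [0.5273 0.2479 0.2375] jaw yaw 27.026819229071208 F [ 0.8508 -0.2237 -1.3361] T [-0.3751 -0.22   -0.0194] w 13.096057967983482 [ 0.0839  0.0241  1.6945  0.4792  1.6316 -0.4085]
[[-0.39283104  0.89079074 -0.22841986]
 [ 0.7730119   0.45440589  0.4426826 ]
 [ 0.49813289 -0.00267181 -0.86709658]] foot est [0.50421519 0.29259412 0.14987489]
```

View pics/s4.png

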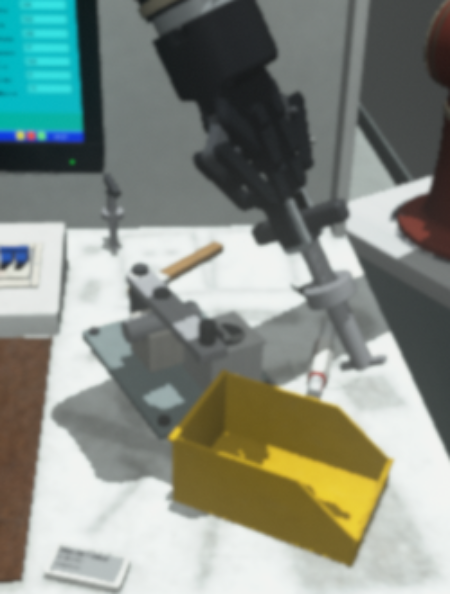

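The pin leans 30° over the bin with its foot above the low-wall end. I'll lower it.

step_arm(motion=[[0,0,-0.08,0,0,0,255],[0,0,-0.16,0,0,0,255],[0,0,-0.22,0,0,0,255],[0,0,-0.245,0,0,0,255],[0,0,-0.262,0,0,0,255],[0,0,-0.262,0,0,0,255]])

```text
time: 13.55
tool_pos: [0.5272, 0.2503, 0.1078]
tool_rot: [-0.221, 0.503, 0.825, 0.134]
contact_force: [0.8, -0.5, -1.8]
gripper_width: 0.152
```

```bash
python3 st.py; python3 - <<'E'
from h import *
for c in ["scene"]:
    f=eyes.grab_frame(c); cv2.imwrite("pics/s5.png",cv2.resize(f["pixels"][125:405,200:430,::-1],None,fx=2,fy=2))
E
```

```text
13.55 [0.5272 0.2503 0.1078] jaw yaw 27.25519855142694 F [ 0.8463 -0.4524 -1.8392] T [-0.3916 -0.2185  0.0039] w 12.949848384596574 [ 0.0875  0.1548  1.7852  0.485   1.4343 -0.5125]
```

View pics/s5.png

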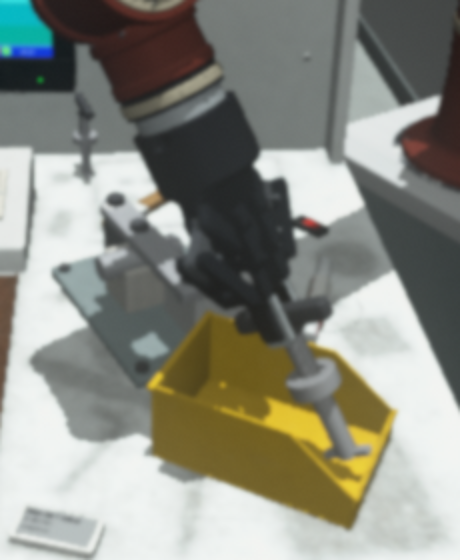

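step_arm(motion=[[0,0,-0.006,0,0,0,255],[0,0,-0.008,0,0,0,255],[0,0,-0.008,0,0,0,0],[0,0,-0.008,0,0,0,0],[0,0,-0.008,0,0,0,0],[0,0,-0.008,0,0,0,0],[0,0,-0.008,0,0,0,0],[0,0,-0.008,0,0,0,0]])

```text
time: 14.4
tool_pos: [0.5272, 0.2499, 0.1034]
tool_rot: [-0.221, 0.503, 0.824, 0.134]
contact_force: [-0.2, -0.4, 0.3]
gripper_width: 0.997
```

```bash
python3 st.py; python3 - <<'E'
from h import *
for c in ["scene"]:
    f=eyes.grab_frame(c); cv2.imwrite("pics/s6.png",cv2.resize(f["pixels"][125:405,200:430,::-1],None,fx=2,fy=2))
E
```

```text
14.4 [0.5272 0.2499 0.1034] jaw yaw 27.20019783880767 F [-0.2102 -0.3591  0.3288] T [-0.1914 -0.0947 -0.0201] w 84.7420552740136 [ 0.0864  0.1602  1.7874  0.4859  1.4282 -0.516 ]
```

View pics/s6.png

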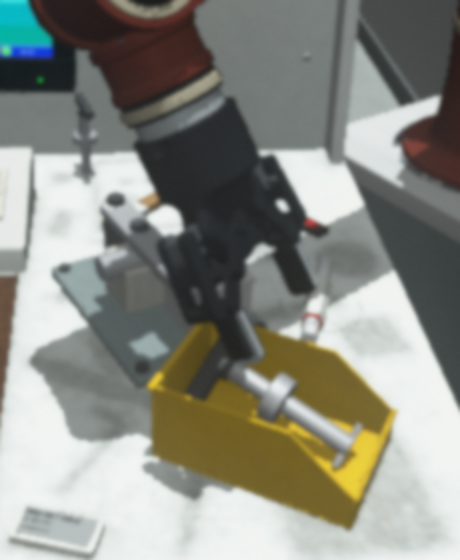

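The pin lies in the bin, let go: mid at crop (280,395), bar against the +x wall. I'll rise, undo the tilt, and look at the post again.

step_arm(motion=[[0.0,0,0.06,0,0,0,0],[0,0,0.15,0,0,0,0],[0,0,0.24,0,0,0,0],[0,0,0.27,0,0,0,0],[0,0,0.27,-0.08,-0.041,0,0],[0,0,0.27,-0.16,-0.082,0,0],[0,0,0.27,-0.24,-0.124,0,0],[0,0,0.27,-0.31,-0.16,0,0],[0,0,0.27,-0.31,-0.16,0,0],[0,0,0.27,-0.31,-0.16,0,0]])

```text
time: 15.45
tool_pos: [0.5266, 0.2503, 0.2377]
tool_rot: [-0.001, 0.521, 0.854, -0.0]
contact_force: [0.6, 0.5, -0.2]
gripper_width: 0.998
```

step_arm(motion=[[0,-0.05,0,0,0,-0.09,183],[0,-0.1,0,0,0,-0.18,183],[-0.006,-0.18,0,0,0,-0.27,183],[-0.006,-0.26,-0.05,0,0,-0.38,183],[-0.006,-0.26,-0.13,0,0,-0.38,183],[-0.006,-0.26,-0.13,0,0,-0.38,183],[-0.006,-0.26,-0.13,0,0,-0.38,183]])

```text
time: 16.15
tool_pos: [0.5237, 0.1191, 0.1726]
tool_rot: [-0.001, 0.74, 0.672, -0.001]
contact_force: [-0.8, -0.0, 1.1]
gripper_width: 0.287
```

```bash
python3 st.py; cat > w.py <<'E'
from h import *
from scipy.spatial.transform import Rotation as Ro
import sys
np.set_printoptions(precision=4,suppress=True)
s=monitor.state();f=eyes.grab_frame("wrist")
H=np.array(f["hand_eye"])
q=s["tool_rot"];R=Ro.from_quat([*q[1:],q[0]]).as_matrix()
def wz(uv,z):
    p=cv2.undistortPoints(np.array([[uv]],float),np.array(f["mtx"]),np.array(f["dist"]))[0,0]
    d=R@H[:3,:3]@np.array([p[0],p[1],1]);o=R@H[:3,3]+s["tool_pos"]
    return o+d*(z-o[2])/d[2]
cv2.imwrite(sys.argv[1],f["pixels"][:,:,::-1])
T=np.array(s["tool_pos"])
tip=H; c=np.linalg.inv(H)@np.array([0,0,0,1]); 
for n,z in [("strap_post",.091),("strap_pivot",.091)]:
    for d in eyes.pinpoint(n,"wrist"): print(n,round(d["p"],2),np.round(d["uv"],1),wz(d["uv"],z))
E
python3 w.py pics/w2.png
```

```text
16.15 [0.5237 0.1191 0.1726] jaw yaw -5.530022074191038 F [-0.7918 -0.0196  1.0556] T [-0.0515 -0.0286 -0.0394] w 24.37268233613638 [ 0.0846 -0.1127  1.8743  0.0009  1.383   0.1809]
strap_post 0.86 [277.2 215.2] [0.5231 0.1207 0.091 ]
strap_pivot 0.6 [281.2 351. ] [ 0.5131 -0.0196  0.091 ]
```

View pics/w2.png

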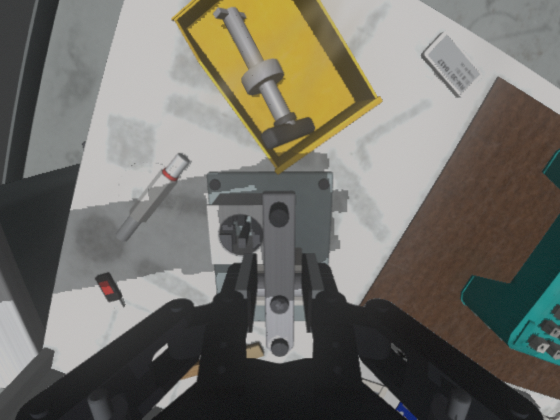

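The wrist picture shows the pin lying wholly in the bin, (230,15) to (290,132). The post at (277,215) is centred between the jaws. I'll descend around the post.

step_arm(motion=[[0,0.003,-0.08,0,0,0,183],[0,0.003,-0.14,0,0,0,183],[0,0.003,-0.172,0,0,0,183],[0,0.003,-0.172,0,0,0,183]])

```text
time: 16.7
tool_pos: [0.523, 0.1217, 0.0859]
tool_rot: [-0.001, 0.74, 0.673, -0.001]
contact_force: [-0.1, 0.1, 0.4]
gripper_width: 0.284
```

```bash
python3 st.py; python3 - <<'E'
import numpy as np
p=np.array([.5105,-.0187]);s=np.array([.5233,.1205])
print(np.linalg.norm(s-p)); v=s-p
for a in np.radians(np.arange(0,73,8)):
    R=np.array([[np.cos(a),-np.sin(a)],[np.sin(a),np.cos(a)]])
    d=(R@v-v)/.5; print(round(np.degrees(a)),d.round(3),round(a/1.5,3))
E
```

```text
16.7 [0.523  0.1217 0.0859] jaw yaw -5.416394122376852 F [-0.1272  0.1445  0.4255] T [ 0.0268  0.0181 -0.0288] w 24.162831518643163 [ 0.0899 -0.0172  1.9379  0.0001  1.2244  0.1844]
0.13978726694516921
0 [0. 0.] 0.0
8 [-0.039  0.001] 0.093
16 [-0.078 -0.004] 0.186
24 [-0.115 -0.014] 0.279
32 [-0.151 -0.029] 0.372
40 [-0.185 -0.049] 0.465
48 [-0.215 -0.073] 0.559
56 [-0.242 -0.101] 0.652
64 [-0.265 -0.133] 0.745
72 [-0.282 -0.168] 0.838
```

step_arm(motion=[[-0.02,0.001,0,0,0,0.047,183],[-0.039,0.001,0,0,0,0.093,183],[-0.059,-0.001,0,0,0,0.14,183],[-0.078,-0.004,0,0,0,0.186,183],[-0.097,-0.008,0,0,0,0.233,183],[-0.115,-0.014,0,0,0,0.279,183],[-0.133,-0.021,0,0,0,0.326,183],[-0.151,-0.029,0,0,0,0.372,183],[-0.168,-0.039,0,0,0,0.419,183],[-0.185,-0.049,0,0,0,0.465,183]])

```text
time: 17.7
tool_pos: [0.4336, 0.0973, 0.0905]
tool_rot: [0.002, 0.464, 0.886, 0.002]
contact_force: [0.8, 0.3, 0.6]
gripper_width: 0.277
```

```bash
python3 st.py; python3 - <<'E'
import numpy as np
p=np.array([.5105,-.0187]);s=np.array([.5233,.1205])
v=s-p
R=lambda a:np.array([[np.cos(a),-np.sin(a)],[np.sin(a),np.cos(a)]])
v0=R(np.radians(40))@v
print("pos40",p+v0)
for a in np.radians(np.arange(4,37,4)):
    d=(R(a)@v0-v0)/.5; print(round(np.degrees(a)),d.round(3),round(a/1.5,3))
E
```

```text
17.7 [0.4336 0.0973 0.0905] jaw yaw 34.69541491297245 F [0.8432 0.258  0.6335] T [ 0.1145 -0.1813 -0.0108] w 23.529757336687823 [ 0.0525 -0.2714  2.1551  0.0008  1.2523 -0.5533]
pos40 [0.43082933 0.09616107]
4 [-0.016 -0.012] 0.047
8 [-0.03  -0.024] 0.093
12 [-0.044 -0.038] 0.14
16 [-0.057 -0.053] 0.186
20 [-0.069 -0.068] 0.233
24 [-0.08  -0.085] 0.279
28 [-0.089 -0.102] 0.326
32 [-0.098 -0.119] 0.372
36 [-0.105 -0.138] 0.419
```

step_arm(motion=[[-0.016,-0.012,-0.002,0,0,0.047,183],[-0.03,-0.024,-0.002,0,0,0.093,183],[-0.044,-0.038,-0.002,0,0,0.14,183],[-0.057,-0.053,-0.002,0,0,0.186,183],[-0.069,-0.068,-0.002,0,0,0.233,183],[-0.08,-0.085,-0.002,0,0,0.279,183],[-0.089,-0.102,-0.002,0,0,0.326,183],[-0.094,-0.111,-0.002,0,0,0.349,183],[-0.094,-0.111,-0.002,0,0,0.349,183],[-0.094,-0.111,-0.002,0,0,0.349,183]])

```text
time: 18.7
tool_pos: [0.386, 0.0414, 0.0883]
tool_rot: [0.002, 0.221, 0.975, 0.0]
contact_force: [0.0, -1.1, 0.0]
gripper_width: 0.284
```

```bash
python3 st.py; python3 - <<'E'
from h import *
for c in ["scene","top"]:
    f=eyes.grab_frame(c); cv2.imwrite(f"pics/{c}7.png",f["pixels"][:,:,::-1])
E
```

```text
18.7 [0.386  0.0414 0.0883] jaw yaw 64.44803302380564 F [ 0.0383 -1.0607  0.0172] T [-0.0233 -0.0089  0.0164] w 24.1125017083367 [-0.0856 -0.4401  2.2828  0.      1.2954 -1.2104]
```

View pics/scene7.png

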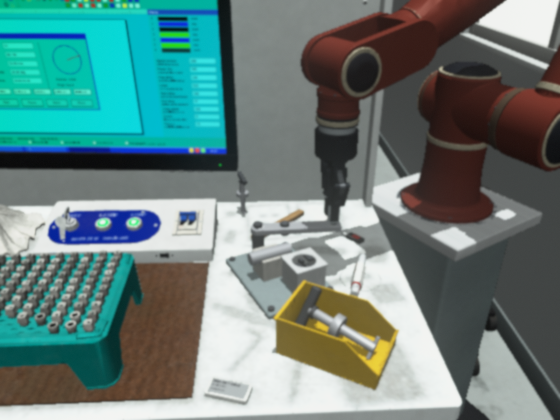

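View pics/top7.png

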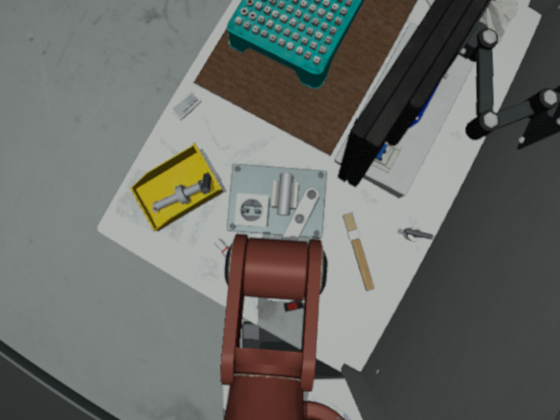

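The strap is swung by about 68° and the pin lies in the bin. I'll withdraw straight up.

step_arm(motion=[[0,0,0.03,0,0,0,183],[0,0,0.08,0,0,0,183],[0,0,0.16,0,0,0,183],[0,0,0.24,0,0,0,183],[0,0,0.24,0,0,0,183]])

```text
time: 19.3
tool_pos: [0.3882, 0.0413, 0.2135]
tool_rot: [0.006, 0.221, 0.975, 0.001]
contact_force: [-0.2, -0.1, 1.3]
gripper_width: 0.282
```

```bash
python3 st.py; python3 w.py pics/w8.png; python3 - <<'E'
from h import *
for c in ["scene","top"]:
    f=eyes.grab_frame(c)
    if c=="scene": cv2.imwrite("pics/s8.png",cv2.resize(f["pixels"][165:395,200:410,::-1],None,fx=2.5,fy=2.5))
    for n,z in [("strap_post",.091),("strap_pivot",.091),("pin_mid",.03),("plug_gauge",0),("chip_brush",0)]:
        for d in eyes.pinpoint(n,c): print(c,n,round(d["p"],2),np.round(d["uv"]),onz(f,d["uv"],z)[:2].round(3))
E
```

```text
19.3 [0.3882 0.0413 0.2135] jaw yaw 64.5022798987877 F [-0.1693 -0.0596  1.295 ] T [-0.0694 -0.0336  0.0062] w 23.984794075187807 [-0.0852 -0.5656  2.1516 -0.      1.5434 -1.2109]
strap_post 0.84 [282.6 196.8] [0.3875 0.0466 0.091 ]
strap_pivot 0.81 [278.1 317.9] [ 0.5109 -0.0172  0.091 ]
strap_pivot 0.63 [437.9 249.2] [0.5061 0.1659 0.091 ]
scene strap_post 0.92 [333. 218.] [0.387 0.045]
scene strap_pivot 0.63 [257. 225.] [ 0.519 -0.008]
scene strap_pivot 0.22 [338. 349.] [0.592 0.318]
scene strap_pivot 0.18 [358. 276.] [0.468 0.212]
scene pin_mid 0.79 [338. 327.] [0.52  0.233]
scene pin_mid 0.66 [243. 193.] [ 0.418 -0.249]
scene plug_gauge 0.93 [356. 278.] [0.387 0.122]
scene plug_gauge 0.32 [306. 309.] [0.515 0.143]
scene chip_brush 0.75 [278. 228.] [ 0.409 -0.11 ]
top strap_pivot 0.6 [310. 196.] [ 0.506 -0.017]
top pin_mid 0.69 [413. 233.] [ 0.436 -0.219]
top pin_mid 0.58 [185. 197.] [0.514 0.225]
top chip_brush 0.6 [357. 252.] [ 0.402 -0.112]
```

View pics/s8.png

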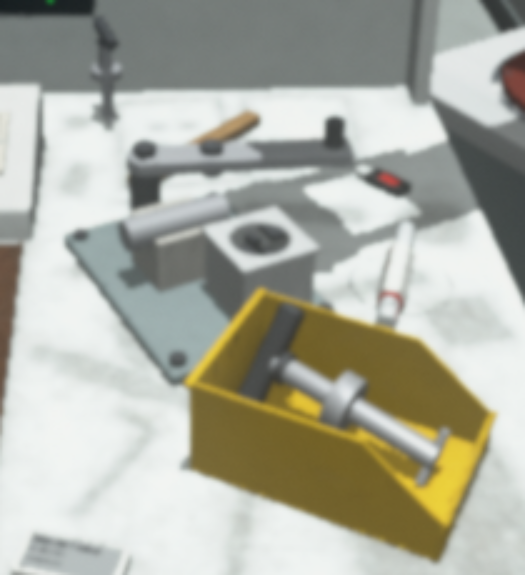

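View pics/w8.png

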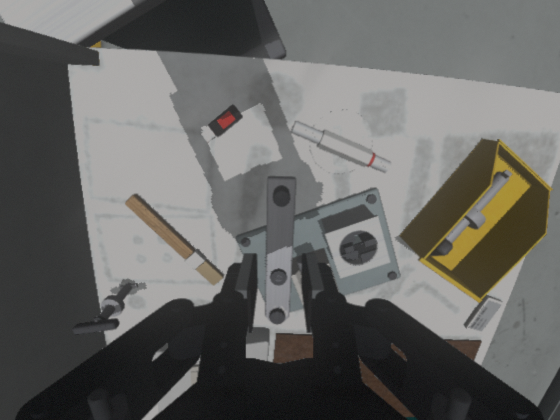

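Post at (0.387, 0.046) puts the strap open by about 68° (1.18 rad). The pin's mid-point is inside the bin, the bystanders haven't moved, and the gripper is clear at 0.21 m. I'll hand in.

```bash
python3 -c "
from plant import manip
print(manip.job_done())"
```

```text
the job is handed in; nothing more can be done
None
```

The job is done and handed in at about 20 s of the 67 s allowed; no verdict comes back.

**What I did:**
- Gripped the larger T-pin and worked it past its four catches by twisting about ±33°. Force readings stayed under about 10 N.
- Lowered the pin into the bin leaning at 30° and let it go.
- Swung the strap open with the jaws loosely round its post, then lifted clear.

**Last checks:**
- **Strap:** open by about 68° (1.18 rad), with the scene and wrist cameras agreeing on the post position to about 2 mm.
- **Pin:** lying in the bin with nothing touching it, mid-point about 1 cm (x) and 2 cm (y) from the bin's centre.
- **Bystanders:** the brush, and the plug gauge in the scene camera, are within about 1 cm of where they started. In the top camera the plug gauge was not detected, so its position rests on the scene camera only.
- **Gripper:** clear of everything, TCP 0.21 m up.

**Disagreements:** the networks gave some low-confidence false hits and also reported the smaller look-alike pin; I set these aside. Fixture yaw came out as −4.7° from the base plate and −5.8° from the strap; I used about −5.2°.

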